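# Fit the missing return spring on a hand press

### The arm

A 6-joint arm with a two-finger parallel gripper is mounted at the origin on a cart in front of the work surface, level with it; the furniture and walls round the work are solid. World frame = base frame: x ahead of the robot, y to its left, z up, the work surface at z = 0. Lengths are in mm, angles in rad, forces in N, time in s.
With the tool pointing down it reaches from about 275 to 750 mm from the base axis. Payload 10.2 kg.
Tool frame: the origin (TCP) lies midway between the tips of the shut fingers; the grasp point (between the pads) lies grasp_offset behind it (grasp_offset is the distance from the TCP to the grasp point, in mm); x points along the fingers, z is the direction in which the jaws open and shut, and the axes are right-handed (so a half turn about x gives the same grasp; the last joint's range is limited). The gripper opens to 85 mm and grips with 20 to 120 N. Pads are 22 mm wide; open, the fingers measure 114 mm over their backs; the gripper's body (76 mm by 85 mm) begins 54 mm behind the grasp point. The pads swing forward as they close: fully open they stand 13 mm farther back than shut.
Start: joints at [-1.352, 0.313, 1.498, -0, 1.331, -0.223], TCP at [224.461, -474.603, 231.294] pointing down, gripper open.
Joint ranges: [-2.94, 2.94], [-0.97, 2.17], [0.19, 2.56], [-1.23, 4.37], [0.02, 3.11], [-2.88, 2.88]. Speed limits (rad/s): [2.39, 2.39, 3.01, 3.14, 3.14, 3.14].

### API

Orientations are given as a unit quaternion [w, x, y, z].
In Python, from rig import sense, capture, calibration, finish_job, grasp_offset gives the robot as it stands.
- The arm moves only by the shell command python3 -m jog 'ROWS' [FORCE]. ROWS is JSON, a list of rows, each an object with "linear": the shift along the tool's x, y, z scaled (see below), a list of three; "rotation": the turn, a rotation vector about the tool's x, y, z scaled (see below), a list of three; "grip": the finger opening in mm, from 0 to 85.4. A call has 1 to 20 rows; each row is the pose to reach, as a shift and turn from the pose measured when the call began, along the tool's axes at that moment; what a row does not reach only later rows make up. The controller multiplies each number of a shift by 0.3 m and each number of a turn by 0.5 rad. A row lasts 1/12 s, in which the tool goes at most 41.7 mm and 7.16 degrees, less where a joint would pass 70% of its speed; a pose out of reach is approached as far as the arm can. A call with a number of a shift or a turn outside -1 to 1 is refused whole. A call with a gripper value outside its range is refused whole. The fingers move at their own pace and stop on an object; FORCE is the grip in N (left out, the last holds). Time passes only in rows, so rows that repeat a pose let the fingers close. It gives the time, the measured TCP pose, the force and the opening at its end, in the units of the state.
- sense(): the state, without advancing time (a new reading comes with each control period).
- capture(name): name is "scene" or "top"; returns (picture, depth): 400x640x3 uint8, red, green, blue; 400x640 float32, mm along the optical axis (not along the pixel's ray), 0 where there is no reading.
- calibration(name): a dict with "intrinsics" (3x3 intrinsics, pixels), "dist" ([k1, k2, p1, p2, k3] as OpenCV has them; the pictures are not rectified), "world_from_camera" (4x4, takes a point from camera to world coordinates). Camera axes: x right, y up, looking along -z (the intrinsics and any distortion apply to the point x, -y, -z); pixel columns grow to the right and rows downward; lengths in mm; the calibration is good to about 2 mm. A picture is of the moment at which its call begins. calibration takes no time and is no camera call.
- finish_job(): hands the job in, once; it reports no verdict.
The state is a dict: "time_s": time; "joints": joint angles; "dq": joint speeds; "tau": joint torques, N m; "eef_pos": TCP position; "ee_rot": TCP orientation; "force": force on the tool from outside, world axes, zero at the start; "wrist_torque": the same for the moment, N m; "grip_width": opening from 0.0 (shut) to 1.0 (fully open).
Only numpy, scipy, OpenCV 4.12 (cv2) and the standard library are available. Lean on these libraries where they do the work, as an engineer would, in place of code of your own. Each camera call takes 0.05 s, during which the arm holds its last target.

### The job

The small hand press on the bench has its top plate off, and only one of its two upright guide rods still carries its return spring. Pick up the loose spring that matches the fitted one (the tall one), thread it over the bare rod and lower it until it stands fully down on the base plate, then let go and move away. Lower it by hand rather than letting it drop, and leave the short spring where it stands.

Things in the scene. Friction and masses are not known exactly. Their poses are not given: they have to be found in the camera images.
- tall_spring: Loose, stiff, bright steel compression spring standing upright on the bench: 64 mm tall, 36 mm outside and 28 mm inside diameter, 4 mm round wire, seven open turns between two flat end turns, 0.09 kg; it does not give noticeably when gripped across or pressed. The origin is the centre of the coil (32 mm above the bench at the start), its z axis runs along the coil. Both ends are alike, so either may be down. It can be gripped across the coils from above in any yaw.
- short_spring: Loose steel spring of the same wire and diameters (36 mm outside, 28 mm inside) but only 36 mm tall, standing upright on the bench; the wrong one, to be left where it stands. The origin is the centre of the coil (18 mm above the bench).
- press_base: Base of the hand press, fixed to the bench: aluminium plate 66 x 170 mm on feet, plate top 18 mm above the bench, origin at the centre of its underside on the bench, y along its length. Two upright guide rods stand at y = -55 mm (bare) and y = +55 mm (which carries a fitted spring like the tall one); a flat anvil disc 40 mm in diameter and 6 mm high lies between them. The plate may be turned to any yaw, so the bare rod may be at either end as the robot sees it.
- bare_rod_foot (a point): Point on the axis of the bare guide rod at the plate's top face (18 mm above the bench), z up. The rod is dark steel, 12 mm in diameter, and stands 76 mm above this point; its top 12 mm narrows to a rounded nose 4 mm across. The fitted tall spring's centre is then 32 mm above this point, with up to 8 mm of play sideways.
Not all that is in view belongs to the job. What is shaped like the press_base but blue is not meant.

How it is judged:
By the outcome, as a careful person would: the job done as asked, in the order asked, and still so for the second after the job is handed in, with the robot touching nothing.
It also fails if it takes over 48 s, if anything falls off the work surface, if the arm or the gripper's body presses on something with over 40 N, if the wrist force passes 120 N, or if a joint passes its speed limit or range.

## Working session

There is one attempt and no reset: what is moved stays moved. The work goes in short steps, Python scripts to look and compute and a shell command to move; the robot and the scene stay as the last step left them, time stands still between calls to the robot, and variables do not carry over. Pictures are saved under pics/ and viewed, and the job is handed in when it is done.

```bash
mkdir -p pics; python3 - <<'E'
from rig import sense,capture,calibration,grasp_offset
import cv2,numpy as np
print(sense(),grasp_offset)
for n in("scene","top"):
    p,d=capture(n); cv2.imwrite(f"pics/{n}0.png",p[:,:,::-1]); np.savez(f"{n}0.npz",p=p,d=d)
    c=calibration(n); print(n,c)
E
```

```text
{'time_s': 0.0, 'joints': array([-1.35239934e+00,  3.13445583e-01,  1.49841287e+00, -9.44565707e-06,
        1.33100753e+00, -2.23393372e-01]), 'dq': array([ 0.00092718,  0.0005145 ,  0.0018471 ,  0.00046435, -0.000928  ,
        0.00106659]), 'tau': array([ 6.07443098e-05, -4.12264431e+01, -2.59750628e+01, -1.01213657e-04,
        4.04997583e-03,  3.79651340e-05]), 'eef_pos': array([ 224.40262513, -474.34763558,  230.74645282]), 'ee_rot': array([ 0.59708289,  0.37861537,  0.59772256, -0.3779817 ]), 'force': array([-1.01024783,  0.95306843,  0.34536091]), 'wrist_torque': array([-0.0395562 ,  0.0368713 , -0.01238736]), 'grip_width': 0.9959398783303707} 18.700000000000003
scene {'intrinsics': array([[469.42681407,   0.        , 317.98091886],
       [  0.        , 469.42681407, 192.16615774],
       [  0.        ,   0.        ,   1.        ]]), 'dist': array([-0.08615756,  0.        ,  0.        ,  0.        ,  0.        ]), 'world_from_camera': array([[-8.13241551e-01,  2.63624727e-01, -5.18787223e-01,
         7.50615510e+01],
       [-5.81877153e-01, -3.56802050e-01,  7.30829170e-01,
         8.87105889e+02],
       [ 7.56029572e-03,  8.96211081e-01,  4.43563458e-01,
         4.26220222e+02],
       [ 0.00000000e+00,  0.00000000e+00,  0.00000000e+00,
         1.00000000e+00]])}
top {'intrinsics': array([[484.87382565,   0.        , 322.95962928],
       [  0.        , 484.87382565, 200.53437542],
       [  0.        ,   0.        ,   1.        ]]), 'dist': array([-0.12285717,  0.        ,  0.        ,  0.        ,  0.        ]), 'world_from_camera': array([[-3.19666768e-02,  9.74985391e-01, -2.19958220e-01,
         3.48426623e+02],
       [-9.99488370e-01, -3.09490036e-02,  8.07196635e-03,
         2.42127615e+02],
       [ 1.06256154e-03,  2.20103717e-01,  9.75475897e-01,
         8.83875113e+02],
       [ 0.00000000e+00,  0.00000000e+00,  0.00000000e+00,
         1.00000000e+00]])}
```

View pics/scene0.png

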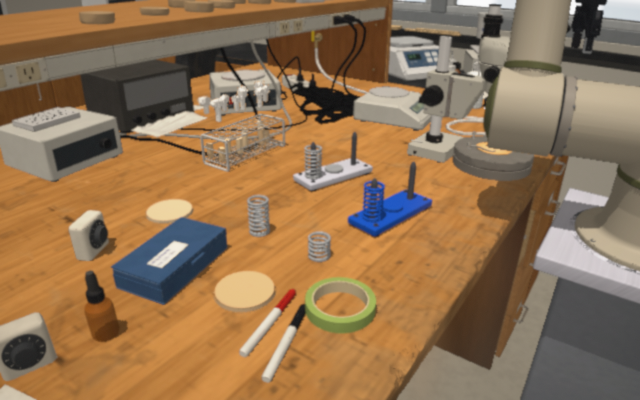

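View pics/top0.png

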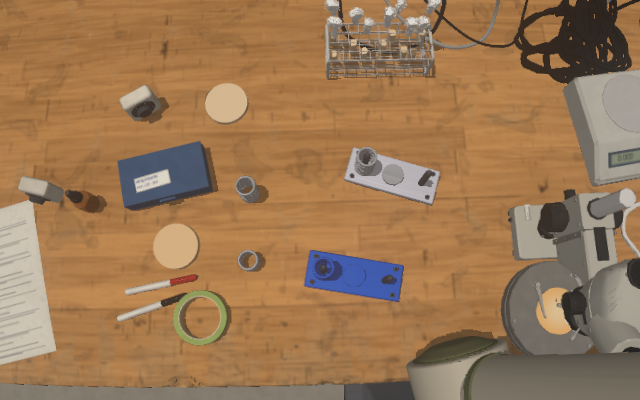

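Candidates: the tall loose spring is at scene (258,216) / top (247,188). The short spring is at scene (319,246) / top (249,261). Two springs are already fitted: on the grey press at top (366,160), and on the blue decoy at top (324,268). The bare rod on the grey press is at top (430,178). The blue base at top (354,276) is not meant. Next I check these in close crops.

```bash
cat > h.py <<'E'
import numpy as np,cv2
from rig import calibration
def ray(n,px):
    c=calibration(n);u=cv2.undistortPoints(np.array([[px]],float),c['intrinsics'],c['dist'])[0,0]
    T=c['world_from_camera'];d=T[:3,:3]@np.array([u[0],-u[1],-1.]);return T[:3,3],d
def onz(n,px,z):
    o,d=ray(n,px);return o+d*(z-o[2])/d[2]
def two(pa,pb,na="top",nb="scene"):
    o1,d1=ray(na,pa);o2,d2=ray(nb,pb);d1=d1/np.linalg.norm(d1);d2=d2/np.linalg.norm(d2)
    A=np.stack([d1,-d2],1);t=np.linalg.lstsq(A,o2-o1,rcond=None)[0]
    a=o1+t[0]*d1;b=o2+t[1]*d2;return (a+b)/2,np.linalg.norm(a-b)
def proj(n,P):
    c=calibration(n);T=np.linalg.inv(c['world_from_camera']);q=T[:3,:3]@np.array(P,float)+T[:3,3]
    q=np.array([q[0],-q[1],-q[2]]);return cv2.projectPoints(q[None,None],np.zeros(3),np.zeros(3),c['intrinsics'],c['dist'])[0].ravel()
def crop(p,x0,y0,w,h,s):
    im=cv2.resize(p[y0:y0+h,x0:x0+w,::-1],None,fx=s,fy=s,interpolation=cv2.INTER_CUBIC)
    for i in range(0,w,10): cv2.putText(im,str(x0+i),(i*s,8),0,.3,(0,255,255),1); cv2.line(im,(i*s,10),(i*s,14),(0,255,255),1)
    for i in range(0,h,10): cv2.putText(im,str(y0+i),(0,i*s+4),0,.3,(0,255,255),1)
    return im
E
python3 - <<'E'
from h import *
t=np.load("top0.npz")['p'];s=np.load("scene0.npz")['p']
cv2.imwrite("pics/c1.png",np.hstack([crop(t,225,165,50,50,8),crop(s,235,190,50,50,8)]))
cv2.imwrite("pics/c2.png",np.vstack([crop(t,340,140,105,70,7)]))
cv2.imwrite("pics/c3.png",np.vstack([crop(s,285,125,95,70,8)]))
E
```

```text
(no output)
```

View pics/c1.png

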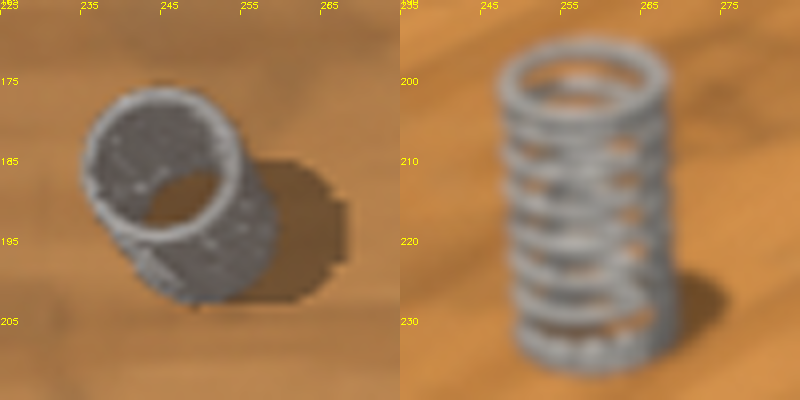

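View pics/c2.png

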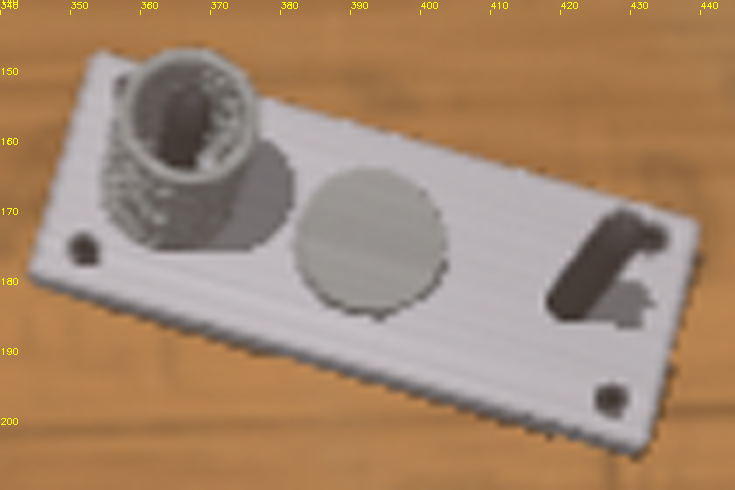

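View pics/c3.png

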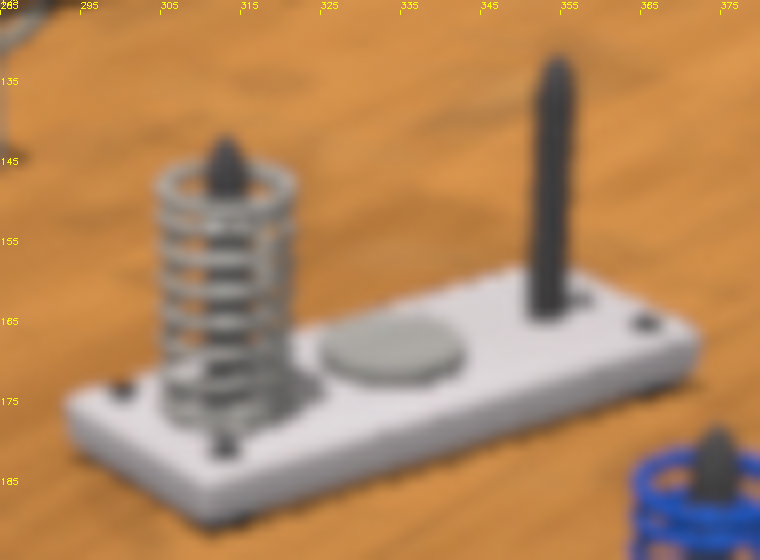

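```bash
python3 - <<'E'
from h import *
print("tall top",two((244.9,185.2),(257.5,199.7)),onz("top",(244.9,185.2),63),onz("scene",(257.5,199.7),63))
# bottom near edge in scene
q=lambda x0,y0,s,cx,cy:(x0+(cx+.5)/s-.5,y0+(cy+.5)/s-.5)
tip_t=q(340,140,7,625,212);tip_s=q(285,125,8,558,58);foot_s=q(285,125,8,546,314);foot_t=q(340,140,7,565,305)
print(tip_t,tip_s,two(tip_t,tip_s),onz("top",tip_t,92),onz("scene",tip_s,93))
print("foot",onz("top",foot_t,18),onz("scene",foot_s,18))
fr_t=q(340,140,7,190,116);fr_s=q(285,125,8,227,187)
print("fitted ring",two(fr_t,fr_s),onz("top",fr_t,81),onz("scene",fr_s,81))
# plate corners / mask
p=np.load("top0.npz")['p'];hsv=cv2.cvtColor(p,cv2.COLOR_RGB2HSV)
for n,cs in(("top",[(95,53),(697,219),(640,452),(32,275)]),):
    W=[onz(n,q(340,140,7,*c),18)[:2] for c in cs];print(np.round(W,1),np.mean(W,0))
    c=np.mean(W,0);ax=(W[0]+W[3]-W[1]-W[2]);ax/=np.linalg.norm(ax);print("yaw ax",ax,"bare",c-55*ax,"fit",c+55*ax,[np.linalg.norm(W[i]-W[(i+1)%4]) for i in range(4)])
print("short",onz("top",(249,259),35))
from scipy.spatial.transform import Rotation as R
from rig import sense
s=sense();print(R.from_quat(np.roll(s['ee_rot'],-1)).as_matrix().round(3))
E
```

```text
tall top (array([565.9115051 , 371.58707187,  62.26978963]), np.float64(0.6928963021574214)) [565.41897499 371.26814898  63.        ] [565.33571259 372.66537122  63.        ]
(428.8571428571429, 169.85714285714286) (354.3125, 131.8125) (array([573.46242175,  52.76765296,  93.68883058]), np.float64(2.28616561149844)) [574.99020606  52.85811761  92.        ] [573.25581745  50.90528363  93.        ]
foot [571.00846637  53.39060584  18.        ] [573.05122146  51.81842057  18.        ]
fitted ring (array([606.52795365, 157.0846981 ,  80.44380105]), np.float64(0.6333825899303587)) [606.06327229 156.99035085  81.        ] [606.04123753 158.27625655  81.        ]
[[644.8 174.9]
 [593.7  15.8]
 [530.6  36.6]
 [583.5 194.5]] [588.13740421 105.44524856]
yaw ax [0.31191793 0.95010905] bare [570.98191831  53.18925078] fit [605.2928901  157.70124634] [np.float64(167.08566202660046), np.float64(66.42070804995177), np.float64(166.56521290662087), np.float64(64.30579059602054)]
short [438.82778916 368.19337154  35.        ]
[[-0.     0.904  0.428]
 [ 0.001  0.428 -0.904]
 [-1.     0.    -0.001]]
```

```bash
python3 - <<'E'
from h import *
for n in("top","scene"):
    d=np.load(n+"0.npz")['d'];c=calibration(n);v,u=np.mgrid[0:400:3,0:640:3]
    pts=np.stack([u.ravel(),v.ravel()],1).astype(float)
    z=d[v.ravel(),u.ravel()];ok=z>0
    un=cv2.undistortPoints(pts[:,None],c['intrinsics'],c['dist'])[:,0]
    P=np.stack([un[:,0]*z,-un[:,1]*z,-z],1);T=c['world_from_camera'];W=(P@T[:3,:3].T+T[:3,3])[ok]
    print(n);H={}
    for x,y,zz in W:
        if -100<x<900 and -700<y<700 and zz>70: k=(int(x//100)*100,int(y//100)*100);H[k]=max(H.get(k,0),int(zz))
    print(sorted(H.items()))
E
```

```text
top
[((200, -200), 311), ((200, -100), 514), ((200, 0), 505), ((200, 100), 260), ((300, -200), 317), ((300, -100), 241), ((300, 0), 227), ((300, 100), 93), ((400, -300), 178), ((400, -200), 282), ((400, 200), 94), ((500, -200), 201), ((500, 0), 95), ((500, 100), 83), ((500, 600), 99), ((600, -400), 86), ((600, -300), 82), ((600, 100), 95), ((700, -400), 86), ((700, -300), 86), ((700, 0), 73), ((700, 100), 74), ((700, 200), 72), ((800, 0), 161), ((800, 100), 162), ((800, 200), 161)]
scene
[((0, 0), 266), ((100, -500), 370), ((100, 0), 348), ((100, 100), 245), ((200, -600), 348), ((200, -500), 370), ((200, -200), 318), ((200, -100), 385), ((200, 0), 385), ((200, 100), 263), ((300, -200), 355), ((300, -100), 238), ((300, 100), 94), ((300, 200), 81), ((400, -200), 281), ((400, 200), 93), ((500, -700), 144), ((500, -600), 151), ((500, -200), 184), ((500, 0), 95), ((500, 100), 82), ((500, 600), 97), ((600, -700), 169), ((600, -400), 84), ((600, -300), 81), ((600, 100), 90), ((700, -500), 84), ((700, -400), 85), ((700, -300), 71), ((700, 0), 72), ((700, 100), 73), ((700, 200), 72), ((800, -600), 180), ((800, -500), 269), ((800, -400), 273), ((800, 0), 160), ((800, 100), 157), ((800, 200), 161)]
```

```bash
python3 - <<'E'
from h import *
for n in("top","scene"):
    for P in [(224,-474,231),(224,-474,400),(0,0,0),(0,0,300)]: print(n,P,proj(n,P))
p=np.load("scene0.npz")['p'];d=np.load("scene0.npz")['d']
t=np.load("top0.npz")['p'];dt=np.load("top0.npz")['d']
cv2.imwrite("pics/d1.png",cv2.resize(p[0:200,400:640,::-1],None,fx=3.3,fy=3,interpolation=2))
cv2.imwrite("pics/d2.png",cv2.resize(t[170:400,380:640,::-1],None,fx=3,fy=2.6,interpolation=2))
def W(n,d,u,v):
    o,r=ray(n,(u,v));return (o+r*d[v,u]).round()
for u,v in[(548,310),(520,290),(450,360),(550,375),(480,340),(595,310),(545,225),(610,200),(580,305),(605,345)]: print((u,v),W("top",dt,u,v))
print()
for u,v in[(493,150),(493,168),(465,150),(520,110),(540,30),(600,120),(437,95),(435,145),(440,45),(430,97),(490,30)]: print((u,v),W("scene",d,u,v))
E
```

```text
top (224, -474, 231) [783.68434897 356.13997911]
top (224, -474, 400) [834.83765959 346.89959656]
top (0, 0, 0) [467.74907369 502.94797954]
top (0, 0, 300) [536.11682107 589.44397377]
scene (224, -474, 231) [579.26759191  55.56952221]
scene (224, -474, 400) [593.5675627  -13.86798778]
scene (0, 0, 0) [640.09901487 240.00633922]
scene (0, 0, 300) [695.60747365  71.8466288 ]
(548, 310) [ 329. -152.   44.]
(520, 290) [ 367. -103.   47.]
(450, 360) [279.  84. 259.]
(550, 375) [275.  24. 410.]
(480, 340) [299.  34. 229.]
(595, 310) [ 330. -120.  254.]
(545, 225) [ 464. -116.  143.]
(610, 200) [ 478. -162.  258.]
(580, 305) [ 337. -108.  238.]
(605, 345) [ 286. -112.  283.]

(493, 150) [ 324. -150.   47.]
(493, 168) [300. -81.  33.]
(465, 150) [ 377. -115.   45.]
(520, 110) [227. 121. 222.]
(540, 30) [232.  55. 339.]
(600, 120) [113.  86. 220.]
(437, 95) [ 458. -113.  160.]
(435, 145) [ 460. -143.   30.]
(440, 45) [ 484. -163.  262.]
(430, 97) [ 475. -116.  152.]
(490, 30) [ 371. -150.  307.]
```

View pics/d1.png

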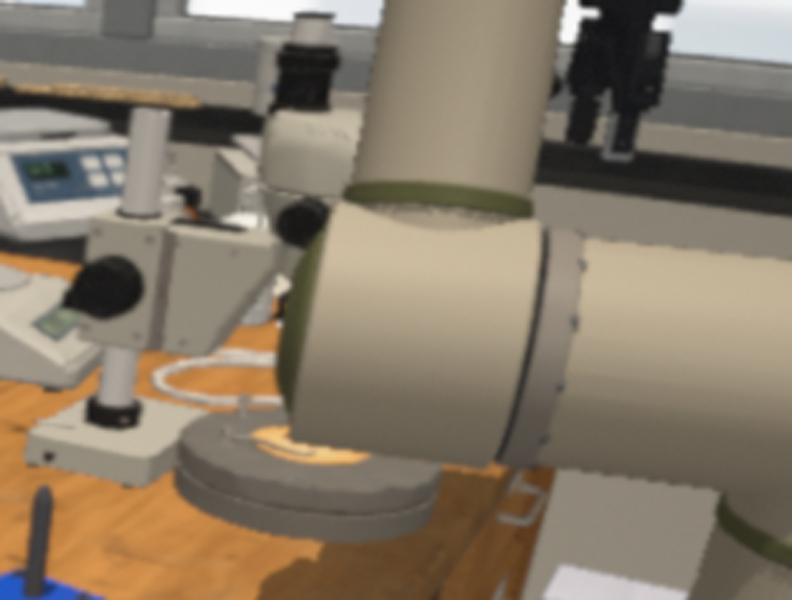

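View pics/d2.png

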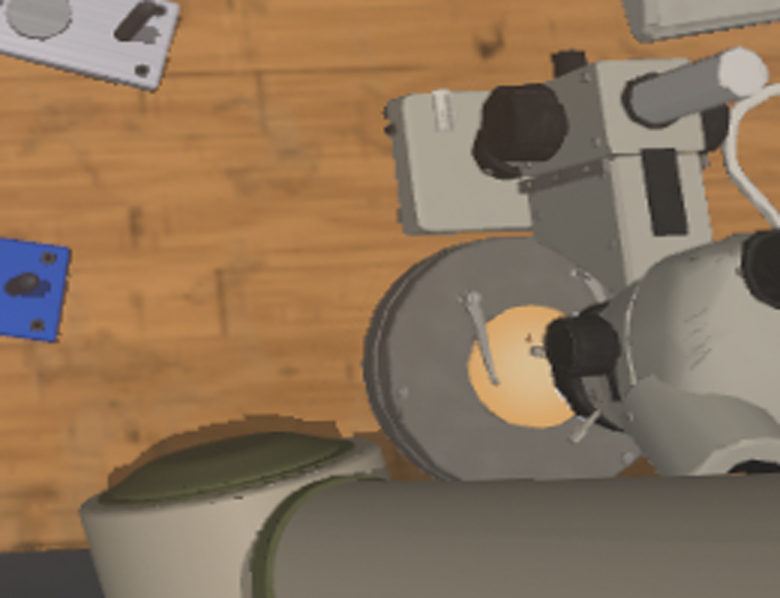

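```bash
python3 - <<'E'
from h import *
n="scene";d=np.load("scene0.npz")['d']
for u,v in[(494,5),(494,8),(492,20),(495,45),(500,45),(488,70)]:
    o,r=ray(n,(u,v));print((u,v),(o+r*d[v,u]).round())
E
```

```text
(494, 5) [ 371. -152.  357.]
(494, 8) [ 371. -154.  351.]
(492, 20) [ 369. -146.  328.]
(495, 45) [ 349. -125.  281.]
(500, 45) [ 339. -126.  282.]
(488, 70) [346. -90. 235.]
```

```bash
python3 -m jog '[{"linear":[-0.14,0,0],"rotation":[0,0,0],"grip":85},{"linear":[-0.28,0,0],"rotation":[0,0,0],"grip":85},{"linear":[-0.42,0,0],"rotation":[0,0,0],"grip":85},{"linear":[-0.56,0,0],"rotation":[0,0,0],"grip":85},{"linear":[-0.7,0,0],"rotation":[0,0,0],"grip":85},{"linear":[-0.75,0.1,0],"rotation":[0,0,0],"grip":85},{"linear":[-0.75,0.2,0.01],"rotation":[0,0,0],"grip":85},{"linear":[-0.75,0.3,0.02],"rotation":[0,0,0],"grip":85},{"linear":[-0.75,0.4,0.02],"rotation":[0,0,0],"grip":85},{"linear":[-0.75,0.5,0.03],"rotation":[0,0,0],"grip":85},{"linear":[-0.75,0.6,0.03],"rotation":[0,0,0],"grip":85},{"linear":[-0.75,0.7,0.04],"rotation":[0,0,0],"grip":85},{"linear":[-0.75,0.8,0.04],"rotation":[0,0,0],"grip":85},{"linear":[-0.75,0.8,0.04],"rotation":[0,0,0],"grip":85}]'
cat > st.py <<'E'
from h import *
from rig import sense
from scipy.spatial.transform import Rotation as R
import sys
s=sense();M=R.from_quat(np.roll(s['ee_rot'],-1)).as_matrix()
print(round(s['time_s'],2),s['eef_pos'].round(1),s['joints'].round(2),"F",s['force'].round(1),"w",s['grip_width'].__round__(3))
print(M.round(3))
if len(sys.argv)>3:
    # target x y z, jaw angle deg
    t=np.array([float(a) for a in sys.argv[1:4]]);print("lin",(M.T@(t-s['eef_pos'])/300).round(3))
    if len(sys.argv)>4:
        a=np.radians(float(sys.argv[4]));Z=np.array([np.cos(a),np.sin(a),0]);X=np.array([0,0,-1.]);G=np.stack([X,np.cross(Z,X),Z],1)
        print("rot",(R.from_matrix(M.T@G).as_rotvec()/.5).round(3))
E
python3 st.py 600 -130 450 -30
```

```text
time_s: 1.27
eef_pos: [450.2, -380.5, 454.6]
ee_rot: [0.598, 0.378, 0.599, -0.376]
force: [0.6, 0.7, -1.6]
grip_width: 1.0
1.27 [ 450.2 -380.5  454.6] [-0.9   0.46  0.71  0.    1.97  0.22] F [ 0.6  0.7 -1.6] w 1.0
[[-0.001  0.902  0.432]
 [ 0.003  0.432 -0.902]
 [-1.     0.001 -0.003]]
lin [ 0.018  0.811 -0.538]
rot [-1.201 -0.006 -0.004]
```

```bash
python3 -m jog '[{"linear":[0,0.1,-0.07],"rotation":[-0.1,0,0],"grip":85},{"linear":[0,0.2,-0.13],"rotation":[-0.2,0,0],"grip":85},{"linear":[0,0.3,-0.2],"rotation":[-0.3,0,0],"grip":85},{"linear":[0,0.4,-0.27],"rotation":[-0.4,0,0],"grip":85},{"linear":[0,0.5,-0.33],"rotation":[-0.5,0,0],"grip":85},{"linear":[0,0.6,-0.4],"rotation":[-0.6,0,0],"grip":85},{"linear":[0,0.7,-0.47],"rotation":[-0.7,0,0],"grip":85},{"linear":[0,0.81,-0.54],"rotation":[-0.8,0,0],"grip":85},{"linear":[0,0.81,-0.54],"rotation":[-0.9,0,0],"grip":85},{"linear":[0,0.81,-0.54],"rotation":[-0.9,0,0],"grip":85}]'
python3 st.py 610 140 400 0
```

```text
time_s: 2.1
eef_pos: [600.1, -128.1, 454.6]
ee_rot: [0.667, 0.233, 0.669, -0.231]
force: [0.2, -0.8, -0.8]
grip_width: 0.998
2.1 [ 600.1 -128.1  454.6] [-0.4   0.54  0.59  0.    2.01  0.27] F [ 0.2 -0.8 -0.8] w 0.998
[[-0.002  0.621  0.784]
 [ 0.004  0.784 -0.621]
 [-1.     0.002 -0.004]]
lin [ 0.185  0.721 -0.528]
rot [-1.339 -0.006 -0.006]
```

```bash
python3 -m jog '[{"linear":[0.03,0.1,-0.07],"rotation":[-0.15,0,0],"grip":85},{"linear":[0.06,0.2,-0.15],"rotation":[-0.3,0,0],"grip":85},{"linear":[0.09,0.3,-0.22],"rotation":[-0.45,0,0],"grip":85},{"linear":[0.12,0.4,-0.29],"rotation":[-0.6,0,0],"grip":85},{"linear":[0.15,0.5,-0.37],"rotation":[-0.75,0,0],"grip":85},{"linear":[0.18,0.6,-0.44],"rotation":[-0.9,0,0],"grip":85},{"linear":[0.18,0.72,-0.53],"rotation":[-1,0,0],"grip":85},{"linear":[0.18,0.72,-0.53],"rotation":[-1,0,0],"grip":85}]'
python3 st.py 566 371.5 130 0
```

```text
time_s: 2.77
eef_pos: [608.6, 144.7, 400.8]
ee_rot: [0.703, 0.06, 0.706, -0.056]
force: [0.2, 0.4, 0.1]
grip_width: 0.993
2.77 [608.6 144.7 400.8] [0.04 0.53 0.75 0.01 1.87 0.21] F [0.2 0.4 0.1] w 0.993
[[-0.003  0.164  0.987]
 [ 0.005  0.987 -0.164]
 [-1.     0.004 -0.004]]
lin [ 0.907  0.719 -0.26 ]
rot [-0.329 -0.007 -0.009]
```

```bash
python3 -m jog '[{"linear":[0.05,0.12,-0.04],"rotation":[-0.1,0,0],"grip":85},{"linear":[0.1,0.24,-0.09],"rotation":[-0.2,0,0],"grip":85},{"linear":[0.15,0.36,-0.13],"rotation":[-0.33,0,0],"grip":85},{"linear":[0.2,0.48,-0.17],"rotation":[-0.33,0,0],"grip":85},{"linear":[0.25,0.6,-0.21],"rotation":[-0.33,0,0],"grip":85},{"linear":[0.33,0.72,-0.26],"rotation":[-0.33,0,0],"grip":85},{"linear":[0.45,0.72,-0.26],"rotation":[-0.33,0,0],"grip":85},{"linear":[0.57,0.72,-0.26],"rotation":[-0.33,0,0],"grip":85},{"linear":[0.69,0.72,-0.26],"rotation":[-0.33,0,0],"grip":85},{"linear":[0.8,0.72,-0.26],"rotation":[-0.33,0,0],"grip":85},{"linear":[0.9,0.72,-0.26],"rotation":[-0.33,0,0],"grip":85},{"linear":[0.9,0.72,-0.26],"rotation":[-0.33,0,0],"grip":85}]'
python3 st.py 566 371.5 24 0
python3 - <<'E'
from h import *
from rig import capture
t=capture("top")[0];s=capture("scene")[0]
cv2.imwrite("pics/e1.png",np.hstack([crop(t,200,140,90,100,4),crop(s,215,140,90,100,4)]))
E
```

```text
time_s: 3.77
eef_pos: [564.2, 369.1, 125.5]
ee_rot: [0.702, 0.001, 0.712, -0.001]
force: [-0.7, -0.0, -0.4]
grip_width: 0.995
3.77 [564.2 369.1 125.5] [0.4  0.74 1.11 0.01 1.31 0.4 ] F [-0.7 -0.  -0.4] w 0.995
[[-0.014  0.003  1.   ]
 [ 0.     1.    -0.003]
 [-1.     0.    -0.014]]
lin [0.338 0.008 0.011]
rot [-0.005 -0.027 -0.   ]
```

View pics/e1.png

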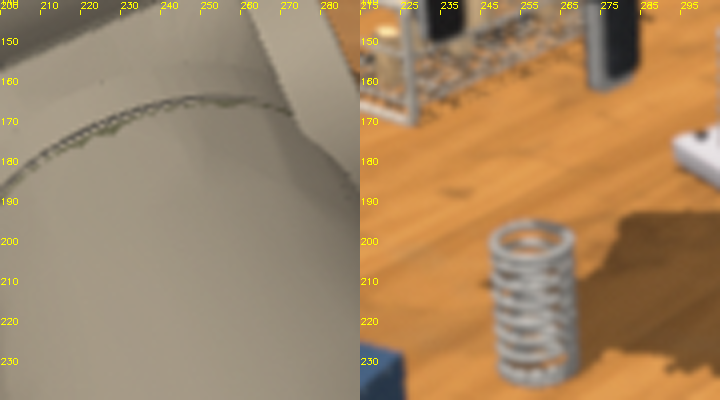

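The top view is blocked by the arm. The scene view shows the spring at (257,215), with the open fingers above and to either side at (228,140) and (277,150). Next I descend.

```bash
python3 -m jog '[{"linear":[0.08,0.01,0.01],"rotation":[0,-0.03,0],"grip":85},{"linear":[0.16,0.01,0.01],"rotation":[0,-0.03,0],"grip":85},{"linear":[0.22,0.01,0.01],"rotation":[0,-0.03,0],"grip":85},{"linear":[0.28,0.01,0.01],"rotation":[0,-0.03,0],"grip":85},{"linear":[0.34,0.01,0.01],"rotation":[0,-0.03,0],"grip":85},{"linear":[0.34,0.01,0.01],"rotation":[0,-0.03,0],"grip":85}]' 40
python3 st.py 566 371.5 24 0
python3 - <<'E'
from h import *
from rig import capture
s=capture("scene")[0]
cv2.imwrite("pics/e2.png",crop(s,200,130,120,110,6))
E
```

```text
time_s: 4.37
eef_pos: [569.4, 373.5, 30.0]
ee_rot: [0.711, 0.002, 0.704, 0.0]
force: [-0.3, 0.2, -0.7]
grip_width: 0.998
4.37 [569.4 373.5  30. ] [ 0.41  0.84  1.18 -0.    1.11  0.41] F [-0.3  0.2 -0.7] w 0.998
[[ 0.01   0.003  1.   ]
 [ 0.004  1.    -0.003]
 [-1.     0.004  0.01 ]]
lin [ 0.02  -0.007 -0.012]
rot [-0.006  0.02  -0.008]
```

View pics/e2.png

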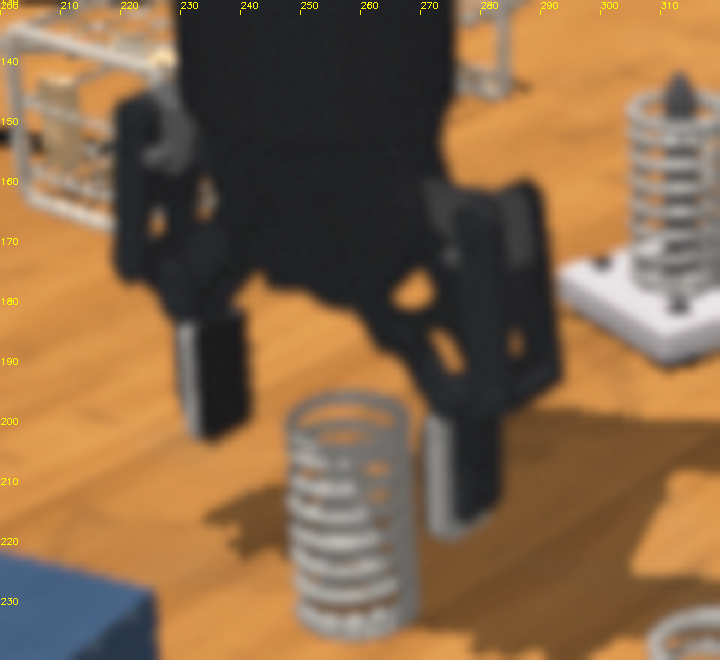

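```bash
python3 - <<'E'
from h import *
print(proj("scene",(565.5,371.5,43)),proj("scene",(569.4,373.5,43)))
print(proj("scene",(569.4+42.5,373.5,43)),proj("scene",(569.4-42.5,373.5,43)))
for z in(35,40,43,46): print(z,onz("scene",(238.5,201),z),onz("scene",(278,217),z))
E
```

```text
[258.47369228 209.82434214] [255.98817936 209.62607313]
[238.05978091 202.77525717] [274.98041797 216.87031105]
35 [627.34350937 357.29742617  35.        ] [531.92118851 360.07770642  35.        ]
40 [620.28505576 364.06865671  40.        ] [526.0822823  366.81340351  40.        ]
43 [616.04998359 368.13139503  43.        ] [522.57893857 370.85482177  43.        ]
46 [611.81491142 372.19413335  46.        ] [519.07559484 374.89624002  46.        ]
```

```bash
python3 -m jog '[{"linear":[0.02,-0.005,-0.01],"rotation":[0,0.02,0],"grip":85},{"linear":[0.02,-0.005,-0.01],"rotation":[0,0.02,0],"grip":85},{"linear":[0.02,-0.005,-0.01],"rotation":[0,0.02,0],"grip":60},{"linear":[0.02,-0.005,-0.01],"rotation":[0,0.02,0],"grip":45},{"linear":[0.02,-0.005,-0.01],"rotation":[0,0.02,0],"grip":40},{"linear":[0.02,-0.005,-0.01],"rotation":[0,0.02,0],"grip":25},{"linear":[0.02,-0.005,-0.01],"rotation":[0,0.02,0],"grip":25},{"linear":[0.02,-0.005,-0.01],"rotation":[0,0.02,0],"grip":25},{"linear":[0.02,-0.005,-0.01],"rotation":[0,0.02,0],"grip":25},{"linear":[0.02,-0.005,-0.01],"rotation":[0,0.02,0],"grip":25},{"linear":[0.02,-0.005,-0.01],"rotation":[0,0.02,0],"grip":25},{"linear":[0.02,-0.005,-0.01],"rotation":[0,0.02,0],"grip":25}]' 40
python3 st.py 566 371.5 24 0
python3 - <<'E'
from h import *
from rig import capture
s=capture("scene")[0]
cv2.imwrite("pics/e3.png",crop(s,200,140,120,100,6))
E
```

```text
time_s: 5.42
eef_pos: [567.3, 372.5, 26.3]
ee_rot: [0.708, 0.003, 0.706, 0.001]
force: [-1.8, 0.7, 5.2]
grip_width: 0.4
5.42 [567.3 372.5  26.3] [0.41 0.85 1.18 0.   1.11 0.41] F [-1.8  0.7  5.2] w 0.4
[[ 0.003  0.003  1.   ]
 [ 0.005  1.    -0.003]
 [-1.     0.005  0.003]]
lin [ 0.008 -0.004 -0.005]
rot [-0.005  0.005 -0.01 ]
```

View pics/e3.png

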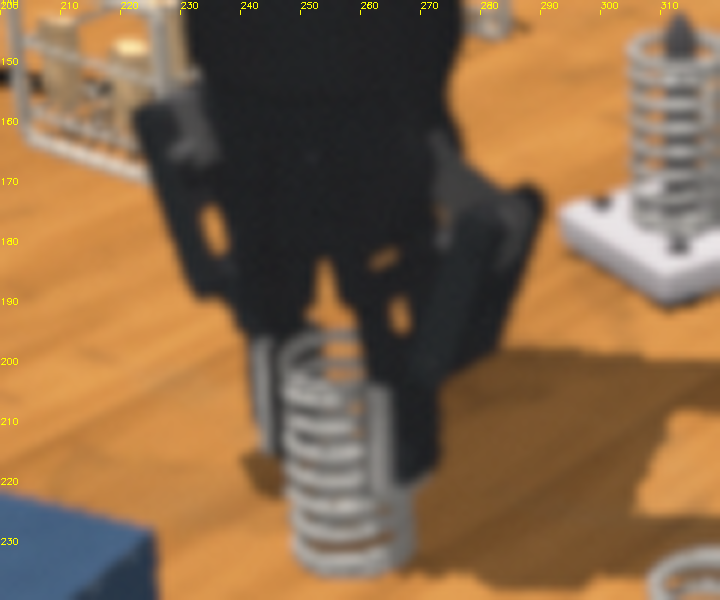

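```bash
python3 -m jog '[{"linear":[-0.03,0,0],"rotation":[0,0,0],"grip":20},{"linear":[-0.08,0,0],"rotation":[0,0,0],"grip":20},{"linear":[-0.15,0,0],"rotation":[0,0,0],"grip":20},{"linear":[-0.23,0,0],"rotation":[0,0,0],"grip":20},{"linear":[-0.31,0,0],"rotation":[0,0,0],"grip":20},{"linear":[-0.39,0,0],"rotation":[0,0,0],"grip":20},{"linear":[-0.45,0,0],"rotation":[0,0,0],"grip":20},{"linear":[-0.48,0,0],"rotation":[0,0,0],"grip":20},{"linear":[-0.48,0,0],"rotation":[0,0,0],"grip":20},{"linear":[-0.48,0,0],"rotation":[0,0,0],"grip":20}]' 50
python3 st.py 572.5 150 170 0
python3 - <<'E'
from h import *
from rig import capture
s=capture("scene")[0]
cv2.imwrite("pics/e4.png",crop(s,200,60,130,120,5))
E
```

```text
time_s: 6.3
eef_pos: [566.7, 371.7, 169.4]
ee_rot: [0.708, 0.003, 0.707, 0.001]
force: [0.1, 0.1, -1.5]
grip_width: 0.395
6.3 [566.7 371.7 169.4] [0.41 0.7  1.06 0.   1.38 0.41] F [ 0.1  0.1 -1.5] w 0.395
[[ 0.002  0.003  1.   ]
 [ 0.005  1.    -0.003]
 [-1.     0.005  0.002]]
lin [-0.005 -0.739  0.021]
rot [-0.005  0.003 -0.009]
```

View pics/e4.png

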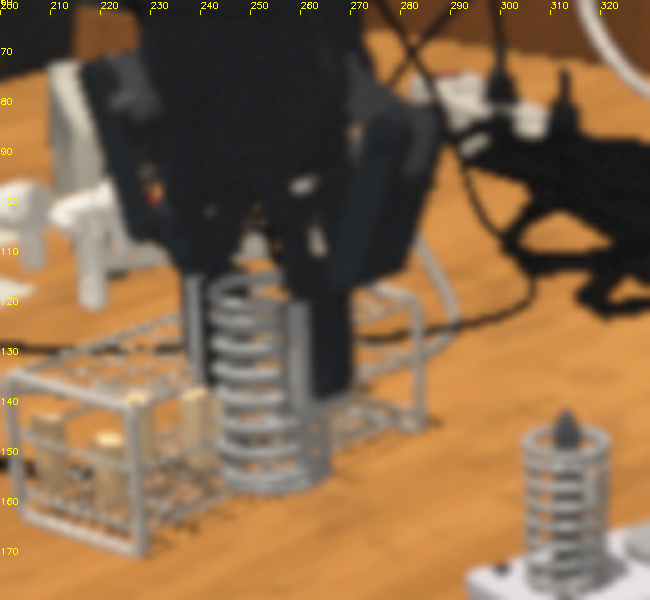

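The spring is held upright: its top is at (250,116) and its bottom at (256,153). Next I carry it to the rod.

```bash
python3 -m jog '[{"linear":[0,-0.04,0],"rotation":[0,0,0],"grip":20},{"linear":[0,-0.1,0],"rotation":[0,0,0],"grip":20},{"linear":[0,-0.18,0],"rotation":[0,0,0],"grip":20},{"linear":[0,-0.26,0.01],"rotation":[0,0,0],"grip":20},{"linear":[0,-0.34,0.01],"rotation":[0,0,0],"grip":20},{"linear":[0,-0.42,0.02],"rotation":[0,0,0],"grip":20},{"linear":[0,-0.5,0.02],"rotation":[0,0,0],"grip":20},{"linear":[0,-0.58,0.02],"rotation":[0,0,0],"grip":20},{"linear":[0,-0.66,0.02],"rotation":[0,0,0],"grip":20},{"linear":[0,-0.72,0.02],"rotation":[0,0,0],"grip":20},{"linear":[0,-0.78,0.02],"rotation":[0,0,0],"grip":20},{"linear":[0,-0.84,0.02],"rotation":[0,0,0],"grip":20},{"linear":[0,-0.9,0.02],"rotation":[0,0,0],"grip":20},{"linear":[0,-0.9,0.02],"rotation":[0,0,0],"grip":20}]'
python3 st.py 572 53 150 0
```

```text
time_s: 7.52
eef_pos: [571.2, 98.9, 166.0]
ee_rot: [0.706, 0.003, 0.708, -0.001]
force: [0.2, -0.3, -1.4]
grip_width: 0.401
7.52 [571.2  98.9 166. ] [-0.03  0.49  1.42  0.    1.24 -0.03] F [ 0.2 -0.3 -1.4] w 0.401
[[-0.003  0.005  1.   ]
 [ 0.003  1.    -0.005]
 [-1.     0.003 -0.003]]
lin [ 0.053 -0.153  0.003]
rot [-0.011 -0.005 -0.007]
```

```bash
python3 -m jog '[{"linear":[0,-0.04,0],"rotation":[0,0,0],"grip":20},{"linear":[0,-0.08,0],"rotation":[0,0,0],"grip":20},{"linear":[0,-0.12,0],"rotation":[0,0,0],"grip":20},{"linear":[0.02,-0.153,0],"rotation":[0,0,0],"grip":20},{"linear":[0.04,-0.153,0],"rotation":[0,0,0],"grip":20},{"linear":[0.06,-0.153,0],"rotation":[0,0,0],"grip":20},{"linear":[0.06,-0.153,0],"rotation":[0,0,0],"grip":20},{"linear":[0.06,-0.153,0],"rotation":[0,0,0],"grip":20}]'
python3 st.py 572 53 120 0
python3 - <<'E'
from h import *
from rig import capture
s=capture("scene")[0];t=capture("top")[0]
cv2.imwrite("pics/e5.png",np.hstack([crop(s,300,60,100,120,5)]))
cv2.imwrite("pics/e5t.png",t[:,:,::-1])
E
```

```text
time_s: 8.18
eef_pos: [570.7, 53.6, 147.2]
ee_rot: [0.706, 0.003, 0.708, -0.0]
force: [-0.4, -0.5, 0.1]
grip_width: 0.4
8.18 [570.7  53.6 147.2] [-0.11  0.49  1.46  0.    1.19 -0.11] F [-0.4 -0.5  0.1] w 0.4
[[-0.004  0.005  1.   ]
 [ 0.004  1.    -0.005]
 [-1.     0.004 -0.004]]
lin [ 0.091 -0.002  0.005]
rot [-0.01  -0.007 -0.007]
```

View pics/e5.png

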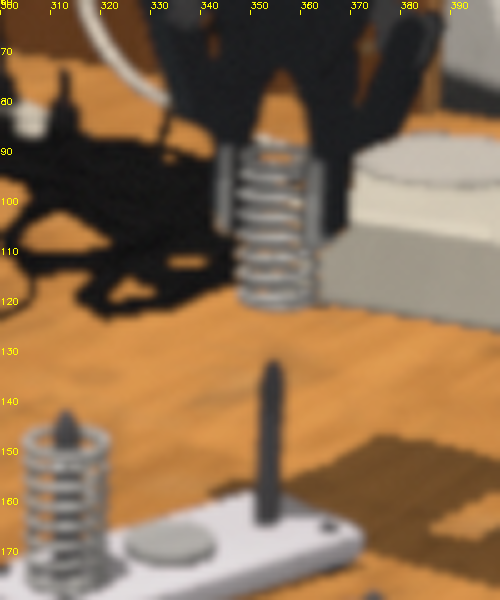

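View pics/e5t.png

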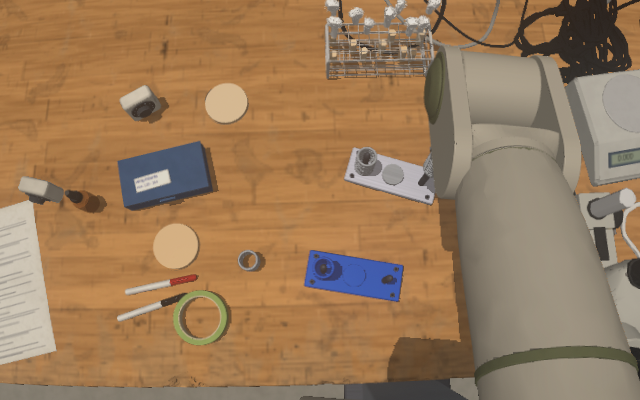

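```bash
python3 - <<'E'
from h import *
print(proj("scene",(572,52.6,121)),proj("scene",(572,52.6,185)),proj("scene",(572,52.6,94)),proj("scene",(572,52.6,18)))
print(onz("scene",(354.9,118),121),onz("scene",(354,131.8),93.5))
E
```

```text
[354.92197635 119.71507224] [356.15080329  90.26450194] [354.41543187 131.69251728] [353.02849611 164.03101276]
[578.45852348  42.15197246 121.        ] [573.09391572  52.4997589   93.5       ]
```

```bash
python3 -m jog '[{"linear":[0,0,0.006],"rotation":[0,0,0],"grip":20},{"linear":[0.02,0,0.006],"rotation":[0,0,0],"grip":20},{"linear":[0.04,0,0.006],"rotation":[0,0,0],"grip":20},{"linear":[0.06,0,0.006],"rotation":[0,0,0],"grip":20},{"linear":[0.08,0,0.006],"rotation":[0,0,0],"grip":20},{"linear":[0.1,0,0.006],"rotation":[0,0,0],"grip":20},{"linear":[0.12,0,0.006],"rotation":[0,0,0],"grip":20},{"linear":[0.14,0,0.006],"rotation":[0,0,0],"grip":20},{"linear":[0.14,0,0.006],"rotation":[0,0,0],"grip":20}]'
python3 st.py 572.5 53 44.5 0
python3 - <<'E'
from h import *
from rig import capture
s=capture("scene")[0]
cv2.imwrite("pics/e6.png",crop(s,310,80,90,100,6))
E
```

```text
time_s: 9.03
eef_pos: [572.2, 53.7, 104.5]
ee_rot: [0.706, 0.003, 0.709, -0.0]
force: [0.3, -0.3, -1.7]
grip_width: 0.398
9.03 [572.2  53.7 104.5] [-0.11  0.55  1.5   0.    1.1  -0.11] F [ 0.3 -0.3 -1.7] w 0.398
[[-0.004  0.005  1.   ]
 [ 0.004  1.    -0.005]
 [-1.     0.004 -0.004]]
lin [ 0.2   -0.003  0.002]
rot [-0.01  -0.009 -0.007]
```

View pics/e6.png

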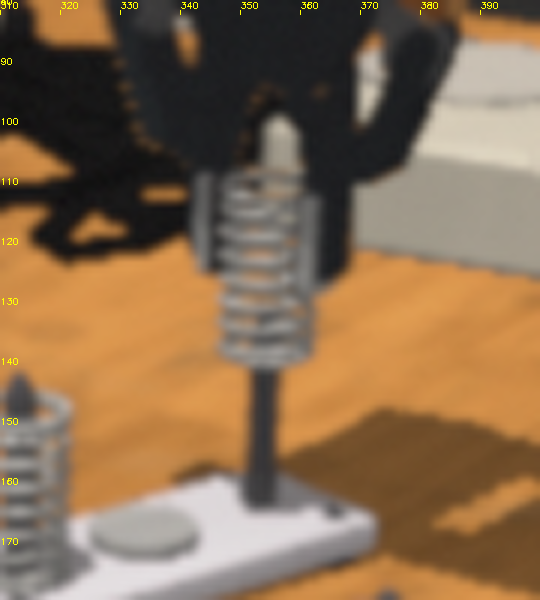

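The rod is inside the coil: its dark shaft shows through the turns at (352,134) and below at (353,150), and no contact force shows. Continue lowering.

```bash
python3 -m jog '[{"linear":[0.02,0,0],"rotation":[0,0,0],"grip":20},{"linear":[0.04,0,0],"rotation":[0,0,0],"grip":20},{"linear":[0.06,0,0],"rotation":[0,0,0],"grip":20},{"linear":[0.08,0,0],"rotation":[0,0,0],"grip":20},{"linear":[0.1,0,0],"rotation":[0,0,0],"grip":20},{"linear":[0.12,0,0],"rotation":[0,0,0],"grip":20},{"linear":[0.14,0,0],"rotation":[0,0,0],"grip":20},{"linear":[0.16,0,0],"rotation":[0,0,0],"grip":20},{"linear":[0.17,0,0],"rotation":[0,0,0],"grip":20},{"linear":[0.18,0,0],"rotation":[0,0,0],"grip":20},{"linear":[0.18,0,0],"rotation":[0,0,0],"grip":20}]'
python3 st.py 572.5 53 44.5 0
python3 - <<'E'
from h import *
from rig import capture
s=capture("scene")[0]
cv2.imwrite("pics/e7.png",crop(s,310,80,90,100,6))
E
```

```text
time_s: 10.0
eef_pos: [572.1, 53.9, 50.7]
ee_rot: [0.706, 0.003, 0.709, -0.0]
force: [0.3, -0.9, -1.0]
grip_width: 0.398
10.0 [572.1  53.9  50.7] [-0.11  0.62  1.54  0.    0.99 -0.11] F [ 0.3 -0.9 -1. ] w 0.398
[[-0.004  0.005  1.   ]
 [ 0.004  1.    -0.005]
 [-1.     0.004 -0.004]]
lin [ 0.021 -0.003  0.002]
rot [-0.009 -0.009 -0.007]
```

View pics/e7.png

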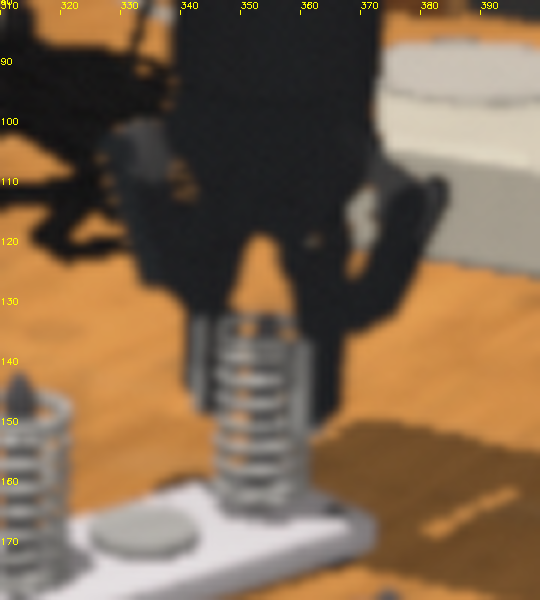

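```bash
python3 -m jog '[{"linear":[0.005,0,0],"rotation":[0,0,0],"grip":20},{"linear":[0.01,0,0],"rotation":[0,0,0],"grip":20},{"linear":[0.015,0,0],"rotation":[0,0,0],"grip":20},{"linear":[0.015,0,0],"rotation":[0,0,0],"grip":20}]'
python3 -m jog '[{"linear":[0.003,0,0],"rotation":[0,0,0],"grip":20},{"linear":[0.006,0,0],"rotation":[0,0,0],"grip":20},{"linear":[0.006,0,0],"rotation":[0,0,0],"grip":20}]'
```

```text
time_s: 10.38
eef_pos: [572.1, 53.9, 46.3]
ee_rot: [0.706, 0.003, 0.709, -0.0]
force: [-1.3, 0.1, -1.7]
grip_width: 0.4
time_s: 10.63
eef_pos: [572.1, 53.9, 44.5]
ee_rot: [0.706, 0.003, 0.709, -0.0]
force: [-0.2, 0.1, -1.2]
grip_width: 0.399
```

```bash
python3 -m jog '[{"linear":[0.003,0,0],"rotation":[0,0,0],"grip":20},{"linear":[0.005,0,0],"rotation":[0,0,0],"grip":20},{"linear":[0.005,0,0],"rotation":[0,0,0],"grip":20}]'
```

```text
time_s: 10.88
eef_pos: [572.3, 53.9, 44.3]
ee_rot: [0.706, 0.003, 0.708, -0.0]
force: [-3.9, 0.6, 10.6]
grip_width: 0.398
```

Contact is at TCP z 44.3 with 10.6 N, exactly the height expected for a spring standing on the plate. Release now.

```bash
python3 -m jog '[{"linear":[0,0,0],"rotation":[0,0,0],"grip":34},{"linear":[0,0,0],"rotation":[0,0,0],"grip":38},{"linear":[0,0,0],"rotation":[0,0,0],"grip":44},{"linear":[0,0,0],"rotation":[0,0,0],"grip":55},{"linear":[0,0,0],"rotation":[0,0,0],"grip":70},{"linear":[0,0,0],"rotation":[0,0,0],"grip":80},{"linear":[0,0,0],"rotation":[0,0,0],"grip":80},{"linear":[0,0,0],"rotation":[0,0,0],"grip":80}]'
python3 - <<'E'
from h import *
from rig import capture
s=capture("scene")[0]
cv2.imwrite("pics/e8.png",crop(s,300,80,100,110,6))
E
```

```text
time_s: 11.55
eef_pos: [572.2, 53.9, 44.2]
ee_rot: [0.706, 0.003, 0.708, -0.0]
force: [-0.8, -0.9, 0.0]
grip_width: 0.94
```

View pics/e8.png

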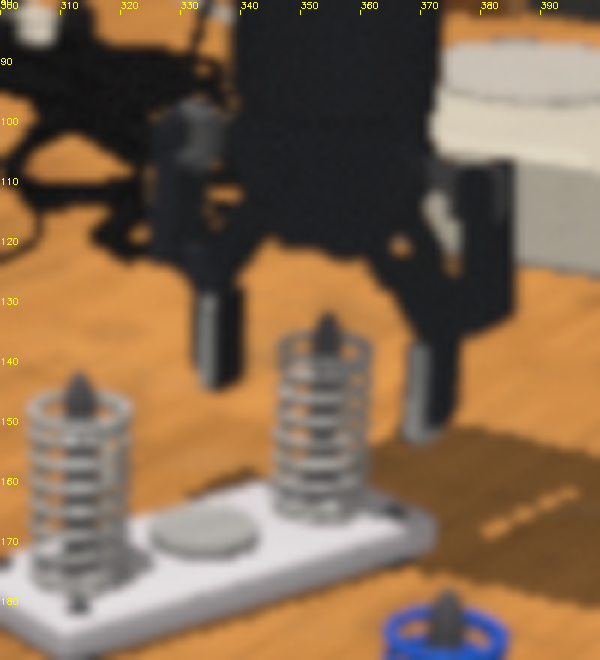

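The spring stands on the rod, with its nose showing at (354,132) and the base of the coil at (353,165). It matches the fitted spring at (313,160), and the fingers are clear. Retract straight up.

```bash
python3 -m jog '[{"linear":[-0.04,0,0],"rotation":[0,0,0],"grip":80},{"linear":[-0.1,0,0],"rotation":[0,0,0],"grip":80},{"linear":[-0.2,0,0],"rotation":[0,0,0],"grip":80},{"linear":[-0.3,0,0],"rotation":[0,0,0],"grip":80},{"linear":[-0.4,0,0],"rotation":[0,0,0],"grip":80},{"linear":[-0.5,0,0],"rotation":[0,0,0],"grip":80},{"linear":[-0.6,0,0],"rotation":[0,0,0],"grip":80},{"linear":[-0.7,0,0],"rotation":[0,0,0],"grip":80},{"linear":[-0.7,0,0],"rotation":[0,0,0],"grip":80},{"linear":[-0.7,0,0],"rotation":[0,0,0],"grip":80}]'
python3 - <<'E'
from h import *
from rig import capture
s=capture("scene")[0];t=capture("top")[0]
cv2.imwrite("pics/f1.png",crop(s,285,110,110,90,7))
cv2.imwrite("pics/f2.png",s[:,:,::-1])
def q(cx,cy):return None
E
```

```text
time_s: 12.43
eef_pos: [573.3, 53.2, 256.4]
ee_rot: [0.707, 0.003, 0.707, -0.001]
force: [-0.6, -1.0, -0.6]
grip_width: 0.936
```

View pics/f1.png

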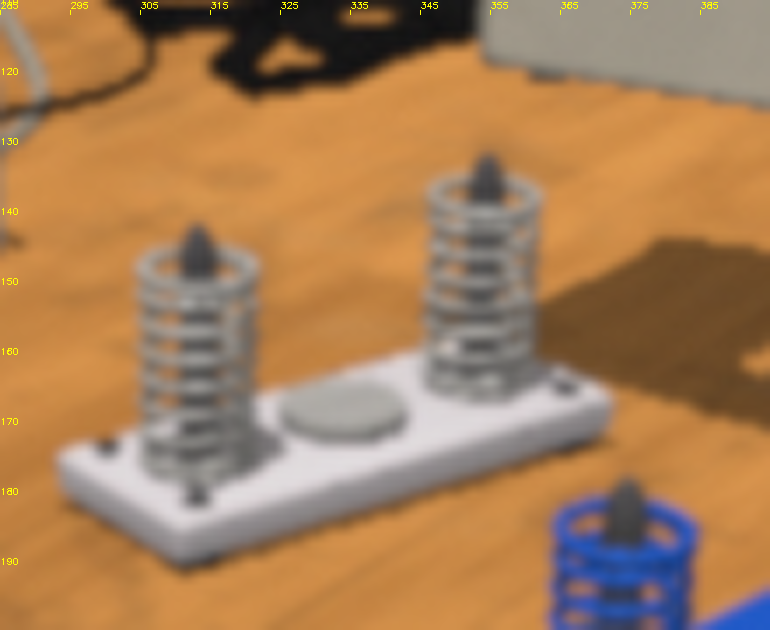

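View pics/f2.png

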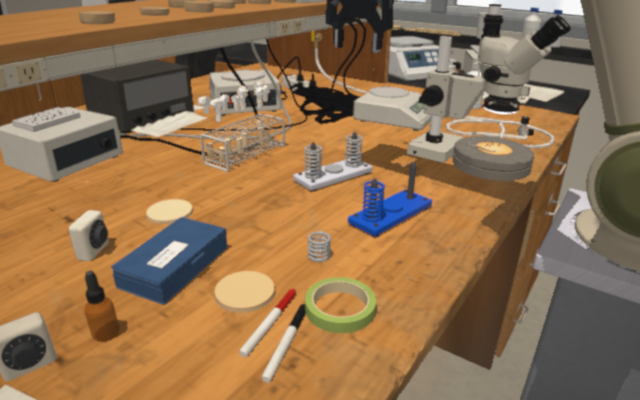

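Both springs stand on the plate with the same length of rod nose showing, at (313,145) and (354,135). The short spring is still at (319,246), and the gripper is well clear above. Handing in.

```bash
python3 -c "
from rig import finish_job;print(finish_job())"
```

```text
the job is handed in; nothing more can be done
None
```

I threaded the tall loose spring over the grey press's bare rod and lowered it by hand until it stood on the base plate. I then opened the fingers, lifted clear and handed the job in at about 12.5 s of the 48 s.

- **Seating:** the spring touched down at TCP z 44.3 mm, exactly the height expected for a spring standing on the plate, with about 11 N of upward force. Before that, nothing touched the rod on the way down.
- **Last pictures:** the spring stands upright beside the fitted one with the same length of rod nose showing. The short spring and the blue press have not moved. The gripper is about 160 mm above the rod and touching nothing.
- **Not cross-checked:** the arm blocked the top view of the rod, so the final check rests on the scene camera, the tool position and the force reading. None of these disagreed.

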